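# Sort the left- and right-hand mounting brackets at the gas analyser bench

### The job

Sort the two footed mounting brackets by handedness: put the left-hand bracket in the blue tray and the right-hand one in the yellow tray, each lying flat on the tray floor with its rib up. Seen from above with the rib up and the foot at the far end of the long arm, the foot points left on a left-hand bracket and right on a right-hand one.

Things in the scene. Friction and masses are not known exactly. Their poses are not given: they have to be found in the camera images.
- left_bracket: left-hand bracket: dark grey L-plate, about 110 g, 6 mm thick. Long arm x -40..40, y -13..13 mm; at its +x end a foot (x 14..40) sticks out to y = +53 mm: seen from above, foot end away, it points left. Upright orange grip rib on mid-arm: 40 mm along x, 10 mm thick, top 40 mm above the underside. Origin: arm's underside below the rib; z up. Starts flat, rib up, any yaw, on either side.
- right_bracket: right-hand bracket: dark grey L-plate, about 110 g, 6 mm thick. Long arm x -40..40, y -13..13 mm; at its +x end a foot (x 14..40) sticks out to y = -53 mm: seen from above, foot end away, it points right. Upright orange grip rib on mid-arm: 40 mm along x, 10 mm thick, top 40 mm above the underside. Origin: arm's underside below the rib; z up. Starts flat, rib up, any yaw, on either side.
- blue_tray: low open blue tray, fixed on the bench, left or right; for the left-hand bracket. 160 x 160 mm, 30 mm high, walls and floor 5 mm thick; a bracket centred in it fits at any yaw. Origin: centre of its underside; x, y along its sides, z up.
- yellow_tray: low open yellow tray, fixed on the bench, left or right; for the right-hand bracket. 160 x 160 mm, 30 mm high, walls and floor 5 mm thick; a bracket centred in it fits at any yaw. Origin: centre of its underside; x, y along its sides, z up.
There are look-alikes about, which are no part of the job. Leave any green look-alike of the right_bracket alone.

How it is judged:
At the end, for the whole second after the job is handed in: The left-hand bracket rests in the blue tray and the right-hand bracket in the yellow tray: each origin within 65 mm of the tray's middle along both sides, 0 to 12 mm above the tray's underside (plate on the tray floor), flat with rib up within 10 degrees, and at rest (x of left_bracket in the frame of blue_tray between -0.065 and 0.065 m and y of left_bracket in the frame of blue_tray between -0.065 and 0.065 m and z of left_bracket in the frame of blue_tray between 0 and 0.012 m and angle between each of left_bracket, right_bracket's own z axis and vertical below 0.17 rad and linear speed of each of left_bracket, right_bracket below 0.03 m/s and angular speed of each of left_bracket, right_bracket below 0.3 rad/s and x of right_bracket in the frame of yellow_tray between -0.065 and 0.065 m and y of right_bracket in the frame of yellow_tray between -0.065 and 0.065 m and z of right_bracket in the frame of yellow_tray between 0 and 0.012 m); the robot touches nothing.
It also fails if it takes over 56 s, if anything falls off the work surface, if the arm or the gripper's body presses on something with over 40 N, if the wrist force passes 120 N, or if a joint passes its speed limit or range.

### The arm

A 6-joint arm with a two-finger parallel gripper is mounted at the origin on the work surface. World frame = base frame: x ahead of the robot, y to its left, z up, the work surface at z = 0. Lengths are in m, angles in rad, forces in N, time in s.
With the tool pointing down it reaches from about 0.35 to 0.85 m from the base axis. Payload 8.1 kg.
Tool frame: the origin (TCP) lies on the centre line of the jaws, within the pads' length; the fingertips stand robot.finger_overhang ahead of it and the grasp point (between the pads) lies 5 mm behind it (robot.finger_overhang is the distance from the TCP to the fingertips, in m); z points along the fingers, y is the direction in which the jaws open and shut (so a half turn about z gives the same grasp; the last joint's range is limited). The gripper opens to 93 mm and grips with 3 to 60 N. Pads are 15 mm wide; open, the fingers measure 128 mm over their backs; the gripper's body (75 mm by 188 mm) begins 65 mm behind the grasp point.
Start: joints at [-1.36, 0.13, 1.488, -0, 1.523, -0.085], TCP at [0.175, -0.574, 0.233] pointing down, gripper open.
Joint ranges: [-2.96, 2.96], [-0.89, 2.26], [0.02, 2.5], [-1.34, 4.48], [0, 2.73], [-2.66, 2.66]. Speed limits (rad/s): [2.39, 2.39, 2.79, 3.14, 3.14, 3.14].

### API

Orientations are given as a rotation vector (axis times angle).
In Python, from plant import robot gives the robot as it stands. The module is installed in compiled form; this text tells all that it offers.
- The arm moves only by the tool carry_out, never from a script. Its argument "commands" is a list that holds one entry, the list of rows, each a list of 4 numbers: the shift along the tool's x, y, z in cm, then the turn about the tool's z in degrees. In form: [[[tx, ty, tz, roll], ...]]. A call has 1 to 20 rows; each row shifts and turns the commanded pose from where the row before left it, along the tool's axes as they then stand; what a row does not reach is not made up. A row lasts 1/12 s, in which the tool goes at most 41.7 mm and 7.16 degrees, less where a joint would pass 70% of its speed; a pose out of reach is approached as far as the arm can. A call is refused whole if a number of a shift passes 4.17 or a number of a turn 7.16, either way. A call with a gripper value outside its range is refused whole. "claw" is the finger opening in cm, from 0 to 9.3, set as the call begins (left out, the last holds). The fingers move at their own pace and stop on an object; "grip_force" is the grip in N (left out, the last holds). Time passes only in rows, so rows that do not move let the fingers close. It gives the time, the measured TCP pose, the force and the opening at its end, in the units of the state.
- robot.read_state(): the state, without advancing time (a new reading comes with each control period).
- robot.read_camera(name): name is "scene" or "top" or "wrist"; returns the picture (480x640x3 uint8, red, green, blue); there is no depth.
- robot.camera_params(name): a dict with "mtx" (3x3 intrinsics, pixels), "R" (3x3) and "t" (3): a world point X has camera coordinates R X + t. Camera axes: x right, y down, z forward; pixel columns grow to the right and rows downward; lengths in m; the calibration is good to about 2 mm. The wrist camera is an equidistant fisheye: a pixel r from the principal point sees the ray r / f radians off the axis. A picture is of the moment at which its call begins: read the wrist's pose just before it. camera_params takes no time and is no camera call; for the wrist camera it gives the pose at the moment of the call.
- robot.close_job(): hands the job in, once; it reports no verdict.
The state is a dict: "t": time; "q": joint angles; "dq": joint speeds; "joint_torque": joint torques, N m; "tool_pos": TCP position; "orientation": TCP orientation; "force": force on the tool from outside, world axes, zero at the start; "wrist_torque": the same for the moment, N m; "opening": finger opening in m.
Only numpy, scipy, OpenCV 4.12 (cv2) and the standard library are available. Lean on these libraries where they do the work, as an engineer would, in place of code of your own. Each camera call takes 0.05 s, during which the arm holds its last target.

## Working session

There is one attempt and no reset: what is moved stays moved. The work goes in short steps, Python scripts to look and compute and a tool call to move; the robot and the scene stay as the last step left them, time stands still between calls to the robot, and variables do not carry over. Pictures are saved under pics/ and viewed, and the job is handed in when it is done.

Besides the shell and the picture viewer there is one more tool, called after "Call:" as name(argument=value, ...) on one line, values as JSON. carry_out: Moves the arm, as the interface text tells. Its arguments: {"type":"object","properties":{"commands":{"type":"array","items":{"type":"array","items":{"type":"array","items":{"type":"number"}}}},"claw":{"type":"number"},"grip_force":{"type":"number"}},"required":["commands"]}

```bash
mkdir -p pics; python3 - <<'E'
from plant import robot
import cv2
s=robot.read_state();print(s, robot.finger_overhang)
for n in("scene","top","wrist"):
    p=robot.camera_params(n);print(n,p)
    cv2.imwrite(f"pics/{n}0.png",robot.read_camera(n)[:,:,::-1])
E
```

```text
{'t': 0.0, 'q': array([-1.36041809e+00,  1.31148564e-01,  1.48929563e+00,  1.60402125e-05,
        1.52301151e+00, -8.54221848e-02]), 'dq': array([ 0.00066679, -0.00123453, -0.00038493, -0.00202964, -0.00040613,
        0.00035232]), 'joint_torque': array([ 4.73071450e-04, -5.59839821e+01, -4.91762888e+01,  7.67348078e-02,
        3.54976289e-02, -1.82950712e-04]), 'tool_pos': array([ 0.1748009 , -0.57339068,  0.23158599]), 'orientation': array([-3.10545498e+00, -4.62674731e-01,  1.57510782e-04]), 'force': array([ 1.23184804, -0.52566655,  0.20241368]), 'wrist_torque': array([-0.01427285,  0.00621433,  0.02352632]), 'opening': 0.09323391713197447} 0.014
scene {'mtx': array([[447.49904831,   0.        , 324.90270085],
       [  0.        , 447.49904831, 250.30266782],
       [  0.        ,   0.        ,   1.        ]]), 'R': array([[-0.77164047,  0.63597368,  0.01041444],
       [ 0.45305419,  0.56104531, -0.69279872],
       [-0.44644473, -0.52987323, -0.7210558 ]]), 't': array([ 0.3913529 , -0.20151588,  1.09888896])}
top {'mtx': array([[587.14170781,   0.        , 317.37158346],
       [  0.        , 587.14170781, 239.22852217],
       [  0.        ,   0.        ,   1.        ]]), 'R': array([[ 0.02082979, -0.99976175,  0.00652373],
       [-0.99867067, -0.02111389, -0.04702228],
       [ 0.04714882, -0.00553559, -0.99887254]]), 't': array([-0.02414225,  0.49752944,  1.03794878])}
wrist {'mtx': array([[371.64829954,   0.        , 322.56721302],
       [  0.        , 371.64829954, 239.86151114],
       [  0.        ,   0.        ,   1.        ]]), 'R': array([[ 0.29159063, -0.9565409 , -0.00209906],
       [-0.91759549, -0.28033702,  0.28183271],
       [-0.27017296, -0.08025369, -0.95946126]]), 't': array([-0.59889513, -0.03246864,  0.39155621])}
```

View pics/top0.png

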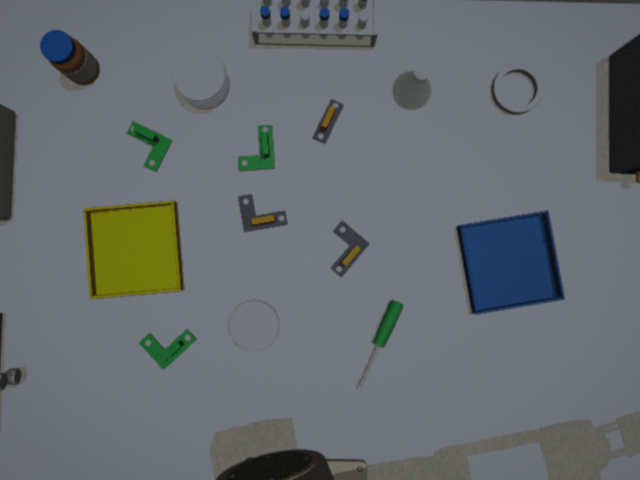

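View pics/scene0.png

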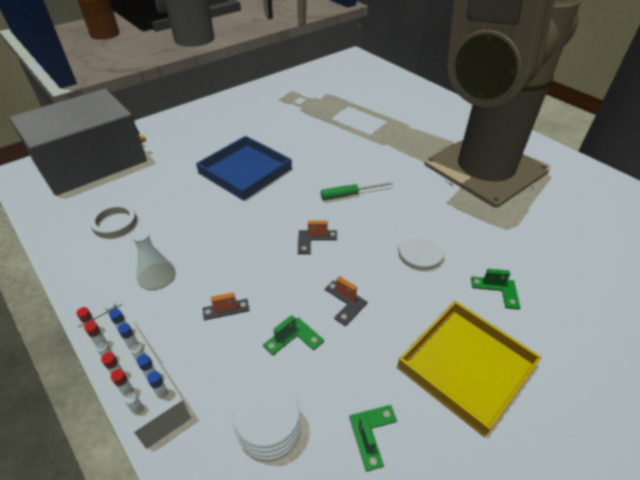

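```bash
python3 - <<'E'
import cv2
im=cv2.imread("pics/top0.png")
cv2.imwrite("pics/crop0.png",cv2.resize(im[180:290,230:380],None,fx=5.3,fy=5.3,interpolation=cv2.INTER_CUBIC))
E
```

```text
(no output)
```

View pics/crop0.png

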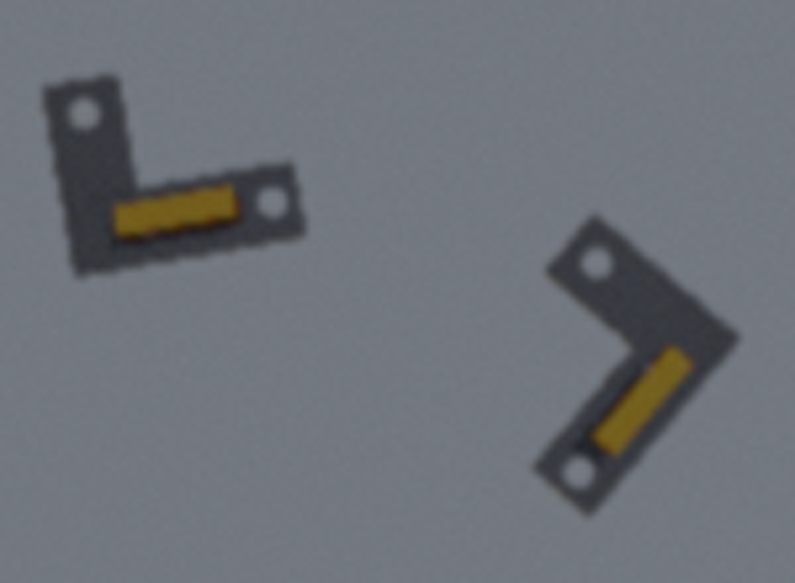

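```bash
cat > h.py <<'E'
import numpy as np
from plant import robot
from scipy.spatial.transform import Rotation as Ro
def ray(name,uv,z):
    p=robot.camera_params(name);u=np.array([*uv,1.0])
    d=p['R'].T@np.linalg.inv(p['mtx'])@u; c=-p['R'].T@p['t']
    return c+d*(z-c[2])/d[2]
def go(x,y,z,yaw=None):
    """yaw deg: desired direction of tool x axis, mod 180"""
    s=robot.read_state();R=Ro.from_rotvec(s['orientation']).as_matrix()
    cur=np.degrees(np.arctan2(R[1,0],R[0,0]))
    d=np.array([x,y,z])-s['tool_pos']
    if yaw is None: yaw=cur
    t=-((yaw-cur+90)%180-90)  # tool z down
    R2=R@Ro.from_rotvec([0,0,np.radians(t)]).as_matrix()
    print('t',s['t'],'pos',s['tool_pos'].round(4),'yaw',round(cur,2),'tilt',R[:,2].round(3),'q',s['q'].round(2),'open',round(s['opening'],4),'F',s['force'].round(1))
    print('turn',round(t,2),'shift cm before turn',(100*R.T@d).round(2),'after turn',(100*R2.T@d).round(2))
E
cat > m.py <<'E'
from h import *
c=lambda p:(230+(p[0]+.5)/5.3-.5,180+(p[1]+.5)/5.3-.5)
for n,a,b,h in(('R',(115,222),(238,201),[(85,112),(272,203)]),('L',(603,446),(682,355),[(597,262),(578,471)])):
    A=ray('top',c(a),.04);B=ray('top',c(b),.04);d=B-A
    print(n,(A+B)/2,'len',np.hypot(*d[:2]),'yaw',np.degrees(np.arctan2(d[1],d[0])),[ray('top',c(x),.006).round(4) for x in h])
for n,cs in(('Y',[(86,209),(176,203),(183,290),(91,297)]),('B',[(458,227),(548,212),(563,299),(473,313)])):
    P=np.array([ray('top',x,.03) for x in cs]);print(n,P.mean(0),[np.linalg.norm(P[i]-P[i-1]).round(3) for i in range(4)],np.degrees(np.arctan2(*(P[1]-P[0])[1::-1])))
E
python3 m.py
```

```text
R [0.52897735 0.08201726 0.04      ] len 0.040953370750265734 yaw -79.04999740330545 [array([0.5649, 0.117 , 0.006 ]), array([0.5352, 0.0527, 0.006 ])]
L [ 0.47011814 -0.07225679  0.04      ] len 0.039579319135900154 yaw -39.86886816597338 [array([ 0.5175, -0.0581,  0.006 ]), array([ 0.4465, -0.053 ,  0.006 ])]
Y [0.47209994 0.30714377 0.03      ] [np.float64(0.154), np.float64(0.158), np.float64(0.153), np.float64(0.161)] -84.92761919821491
B [ 0.46314173 -0.35380711  0.03      ] [np.float64(0.153), np.float64(0.162), np.float64(0.155), np.float64(0.16)] -79.3321998921068
```

```bash
python3 -c "
from h import *
go(.4701,-.0723,.12,-39.9)"
```

```text
t 0.15 pos [ 0.1748 -0.5735  0.2318] yaw 16.95 tilt [-0.     0.001 -1.   ] q [-1.36  0.13  1.49 -0.    1.52 -0.09] open 0.0929 F [ 0.9 -0.4  0.2]
turn 56.85 shift cm before turn [ 42.85 -39.32  11.24] after turn [ -9.49 -57.38  11.24]
```

Candidates: grey L at top-view (263,215), grey L at (350,250), the footless grey straight bar (328,120), and the green L's at (152,145), (258,150) and (168,347). In the crop, the L at (263,215) has its foot to the right of the arm heading, so it's right-hand and goes to yellow (134,250). The L at (350,250) has its foot to the left, so it's left-hand and goes to blue (510,262). I'll start with the left-hand one.

Call:
carry_out(commands=[[[0,0,0,7.1],[0,0,0,7.1],[0,0,0,7.1],[0,0,0,7.1],[0,0,0,7.1],[0,0,0,7.1],[0,0,0,7.1],[0,0,0,7.1]]], claw=5, grip_force=30)

```text
t: 0.82
tool_pos: [0.1749, -0.5737, 0.2322]
orientation: [-2.95, 1.08, 0.001]
force: [-0.1, 0.7, -0.1]
opening: 0.0508
```

Call:
carry_out(commands=[[[-0.63,-3.83,0.75,0],[-0.63,-3.83,0.75,0],[-0.63,-3.83,0.75,0],[-0.63,-3.83,0.75,0],[-0.63,-3.83,0.75,0],[-0.63,-3.83,0.75,0],[-0.63,-3.83,0.75,0],[-0.63,-3.83,0.75,0],[-0.63,-3.83,0.75,0],[-0.63,-3.83,0.75,0],[-0.63,-3.83,0.75,0],[-0.63,-3.83,0.75,0],[-0.63,-3.83,0.75,0],[-0.63,-3.83,0.75,0],[-0.63,-3.83,0.75,0],[0,0,0,0],[0,0,0,0]]])

```text
t: 2.23
tool_pos: [0.4704, -0.0703, 0.1193]
orientation: [2.956, -1.064, -0.003]
force: [-0.2, -1.2, 0.1]
opening: 0.0499
```

```bash
python3 -c "
from h import *
import cv2
go(.4701,-.0723,.026,-39.9)
cv2.imwrite('pics/w1.png',robot.read_camera('wrist')[:,:,::-1])"
```

```text
t 2.2333 pos [ 0.4704 -0.0703  0.1193] yaw -39.6 tilt [-0.002  0.    -1.   ] q [-0.26 -0.12  1.95 -0.    1.31  2.01] open 0.0499 F [-0.2 -1.2  0.1]
turn 0.3 shift cm before turn [0.12 0.17 9.33] after turn [0.12 0.17 9.33]
```

View pics/w1.png

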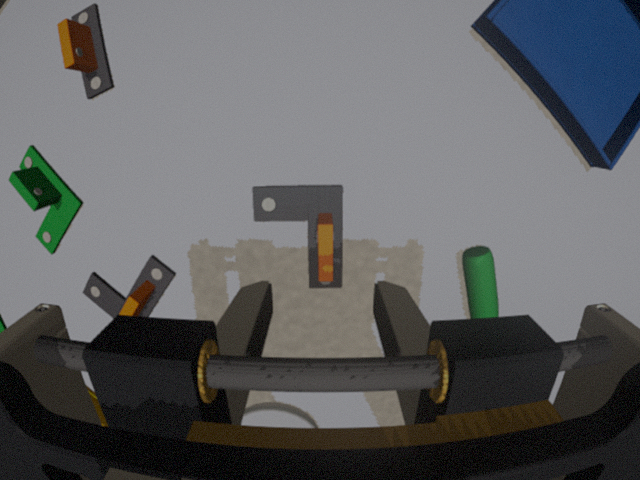

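The wrist view shows the grey L ahead of the fingers. Its rib at column ~325 sits between the finger tips at 258 and 388, and its foot at (268,204) points left, so this is the left-hand one. I'll go down and grip.

Call:
carry_out(commands=[[[0.12,0.17,2.3,0.3],[0,0,2.3,0],[0,0,2.3,0],[0,0,1.6,0],[0,0,0.8,0],[0,0,0,0],[0,0,0,0]]])

```text
t: 2.87
tool_pos: [0.4702, -0.0754, 0.0276]
orientation: [2.95, -1.08, -0.0]
force: [-0.4, 0.3, -0.1]
opening: 0.0498
```

Call:
carry_out(commands=[[[0,0,0,0],[0,0,0,0],[0,0,0,0],[0,0,0,0],[0,0,0,0],[0,0,0,0],[0,0,0,0],[0,0,0,0]]], claw=0, grip_force=30)

```text
t: 3.53
tool_pos: [0.4705, -0.0743, 0.0273]
orientation: [-2.951, 1.078, -0.0]
force: [-0.2, 0.8, 2.6]
opening: 0.0099
```

```bash
python3 -c "
from h import *
go(.4631,-.3538,.10)"
```

```text
t 3.5333 pos [ 0.4705 -0.0743  0.0273] yaw -40.15 tilt [ 0.  0. -1.] q [-0.26  0.01  2.02  0.    1.12  2.01] open 0.0099 F [-0.2  0.8  2.6]
turn -0.0 shift cm before turn [17.45 21.84 -7.27] after turn [17.45 21.84 -7.27]
```

Call:
carry_out(commands=[[[0,0,-2.4,0],[0,0,-2.4,0],[0,0,-2.4,0],[2.18,2.73,0,0],[2.18,2.73,0,0],[2.18,2.73,0,0],[2.18,2.73,0,0],[2.18,2.73,0,0],[2.18,2.73,0,0],[2.18,2.73,0,0],[2.18,2.73,0,0],[0,0,0,0],[0,0,0,0],[0,0,0,0]]])

```text
t: 4.7
tool_pos: [0.4624, -0.3533, 0.0984]
orientation: [-2.949, 1.079, 0.002]
force: [-0.0, 0.6, -1.1]
opening: 0.0096
```

```bash
python3 -c "
from h import *
import cv2
go(.4631,-.3538,.034)
cv2.imwrite('pics/w2.png',robot.read_camera('wrist')[:,:,::-1])"
```

```text
t 4.7 pos [ 0.4624 -0.3533  0.0984] yaw -40.19 tilt [-0.001  0.001 -1.   ] q [-0.74  0.19  1.68  0.    1.28  1.53] open 0.0096 F [-0.   0.6 -1.1]
turn -0.0 shift cm before turn [ 0.1  -0.    6.44] after turn [ 0.1  -0.    6.44]
```

View pics/w2.png

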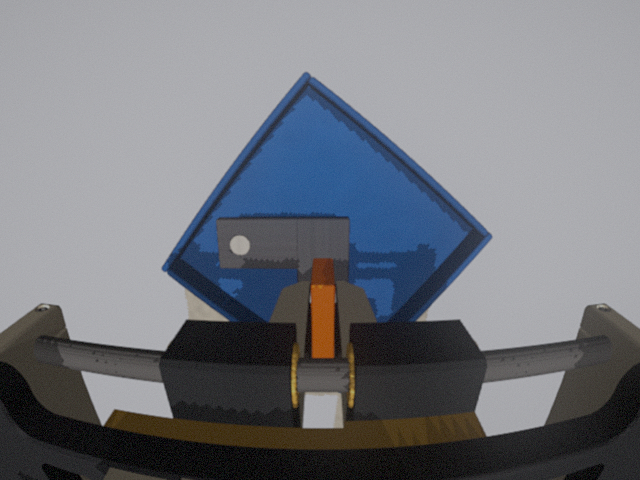

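The bracket is held level over the blue tray. The foot end (235,245) lies inside the rim on the left corner side. I'll lower it.

Call:
carry_out(commands=[[[0,0,1.8,0],[0,0,1.8,0],[0,0,1.4,0],[0,0,0.8,0],[0,0,0.5,0],[0,0,0.2,0],[0,0,0,0],[0,0,0,0]]])

```text
t: 5.42
tool_pos: [0.4634, -0.354, 0.0351]
orientation: [2.95, -1.078, 0.002]
force: [-0.6, -0.3, -1.1]
opening: 0.01
```

```bash
python3 -c "
from h import *
go(.4631,-.3538,.0325)"
```

```text
t 5.4167 pos [ 0.4634 -0.354   0.0351] yaw -40.13 tilt [ 0.001 -0.001 -1.   ] q [-0.74  0.27  1.71  0.    1.16  1.53] open 0.01 F [-0.6 -0.3 -1.1]
turn -0.0 shift cm before turn [-0.04  0.    0.26] after turn [-0.04  0.    0.26]
```

Call:
carry_out(commands=[[[0,0,0.1,0],[0,0,0.1,0],[0,0,0.06,0],[0,0,0,0],[0,0,0,0]]])

```text
t: 5.83
tool_pos: [0.4632, -0.3542, 0.0323]
orientation: [2.95, -1.078, 0.002]
force: [-1.1, 1.0, 4.8]
opening: 0.0098
```

Call:
carry_out(commands=[[[0,0,0,0],[0,0,0,0],[0,0,0,0],[0,0,0,0],[0,0,0,0],[0,0,0,0]]], claw=5)

```text
t: 6.33
tool_pos: [0.4628, -0.3537, 0.0314]
orientation: [-2.951, 1.078, 0.0]
force: [0.4, -0.1, 0.0]
opening: 0.0455
```

Call:
carry_out(commands=[[[0,0,-2,0],[0,0,-3,0],[0,0,-3,0],[0,0,-3,0],[0,0,0,0],[0,0,0,0]]])

```text
t: 6.83
tool_pos: [0.4642, -0.3551, 0.1444]
orientation: [2.949, -1.078, 0.008]
force: [-0.1, -0.2, -0.2]
opening: 0.0498
```

```bash
python3 -c "
from h import *
import cv2
go(.529,.082,.13,-79)
cv2.imwrite('pics/w3.png',robot.read_camera('wrist')[:,:,::-1])"
```

```text
t 6.8333 pos [ 0.4642 -0.3551  0.1444] yaw -40.15 tilt [ 0.004 -0.004 -1.   ] q [-0.74  0.14  1.64 -0.    1.36  1.53] open 0.0498 F [-0.1 -0.2 -0.2]
turn 38.85 shift cm before turn [-23.24 -37.59   1.31] after turn [-41.68 -14.69   1.31]
```

View pics/w3.png

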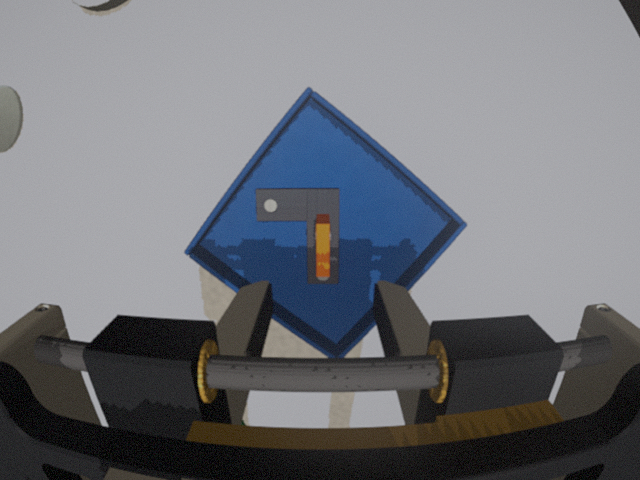

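The left-hand bracket lies flat in the blue tray, foot hole at (270,206) and rib at (322,245). For the next pick I'll turn -141° rather than +39° to keep joint 6 in range.

Call:
carry_out(commands=[[[0,0,0,-7.06],[0,0,0,-7.06],[0,0,0,-7.06],[0,0,0,-7.06],[0,0,0,-7.06],[0,0,0,-7.06],[0,0,0,-7.06],[0,0,0,-7.06],[0,0,0,-7.06],[0,0,0,-7.06],[0,0,0,-7.06],[0,0,0,-7.06],[0,0,0,-7.06],[0,0,0,-7.06],[0,0,0,-7.06],[0,0,0,-7.06],[0,0,0,-7.06],[0,0,0,-7.06],[0,0,0,-7.06],[0,0,0,-7.06]]])

```text
t: 8.55
tool_pos: [0.4618, -0.3528, 0.1391]
orientation: [-1.987, -2.428, -0.0]
force: [-0.9, -0.7, 0.4]
opening: 0.0497
```

Call:
carry_out(commands=[[[3.47,1.22,0.11,0],[3.47,1.22,0.11,0],[3.47,1.22,0.11,0],[3.47,1.22,0.11,0],[3.47,1.22,0.11,0],[3.47,1.22,0.11,0],[3.47,1.22,0.11,0],[3.47,1.22,0.11,0],[3.47,1.22,0.11,0],[3.47,1.22,0.11,0],[3.47,1.22,0.11,0],[3.47,1.22,0.11,0],[0,0,0,0],[0,0,0,0],[0,0,0,0]]])

```text
t: 9.8
tool_pos: [0.5256, 0.0827, 0.1268]
orientation: [-1.995, -2.425, 0.004]
force: [0.9, -0.8, -0.6]
opening: 0.0497
```

```bash
python3 -c "
from h import *
import cv2
go(.529,.082,.026,-79)
cv2.imwrite('pics/w4.png',robot.read_camera('wrist')[:,:,::-1])"
```

```text
t 9.8 pos [0.5256 0.0827 0.1268] yaw 101.11 tilt [-0.003 -0.001 -1.   ] q [ 0.06  0.03  1.79 -0.    1.32 -0.13] open 0.0497 F [ 0.9 -0.8 -0.6]
turn 0.11 shift cm before turn [-0.13  0.35 10.08] after turn [-0.13  0.35 10.08]
```

View pics/w4.png

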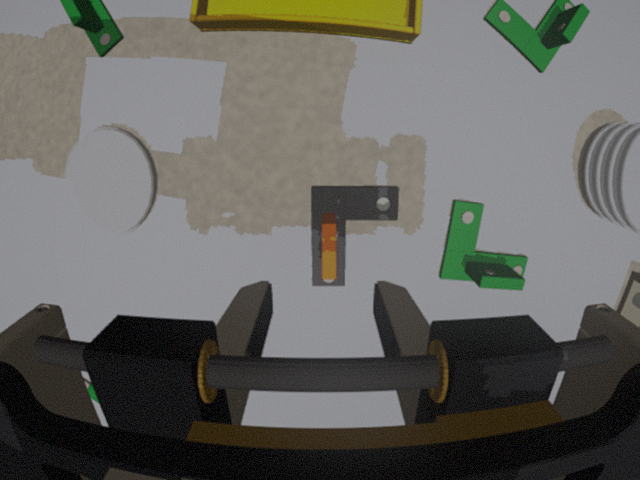

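The wrist view shows the grey L with its foot hole at (383,204) to the right of the heading, so it's right-hand. The rib is at column ~329 between the fingers, and the green look-alike (480,250) is outside them.

Call:
carry_out(commands=[[[-0.13,0.35,2.3,0.1],[0,0,2.3,0],[0,0,2.3,0],[0,0,2.0,0],[0,0,1.1,0],[0,0,0,0],[0,0,0,0]]])

```text
t: 10.43
tool_pos: [0.53, 0.0814, 0.0281]
orientation: [-2.001, -2.421, 0.002]
force: [0.8, -0.2, 0.3]
opening: 0.0507
```

Call:
carry_out(commands=[[[0,0,0,0],[0,0,0,0],[0,0,0,0],[0,0,0,0],[0,0,0,0],[0,0,0,0],[0,0,0,0],[0,0,0,0]]], claw=0, grip_force=30)

```text
t: 11.1
tool_pos: [0.5305, 0.0824, 0.0285]
orientation: [1.999, 2.423, 0.0]
force: [-0.2, 0.5, 2.1]
opening: 0.0099
```

```bash
python3 -c "
from h import *
go(.4721,.3071,.10)"
```

```text
t 11.1 pos [0.5305 0.0824 0.0285] yaw 100.96 tilt [ 0.  0. -1.] q [ 0.06  0.16  1.85  0.    1.13 -0.13] open 0.0099 F [-0.2  0.5  2.1]
turn -0.0 shift cm before turn [23.17 -1.46 -7.15] after turn [23.17 -1.46 -7.15]
```

Call:
carry_out(commands=[[[0,0,-2.4,0],[0,0,-2.4,0],[0,0,-2.4,0],[2.9,-0.18,0,0],[2.9,-0.18,0,0],[2.9,-0.18,0,0],[2.9,-0.18,0,0],[2.9,-0.18,0,0],[2.9,-0.18,0,0],[2.9,-0.18,0,0],[2.9,-0.18,0,0],[0,0,0,0],[0,0,0,0],[0,0,0,0]]])

```text
t: 12.27
tool_pos: [0.472, 0.3069, 0.0999]
orientation: [1.998, 2.424, -0.002]
force: [-0.8, -0.3, -0.8]
opening: 0.0097
```

```bash
python3 -c "
from h import *
import cv2
go(.4721,.3071,.0355)
cv2.imwrite('pics/w5.png',robot.read_camera('wrist')[:,:,::-1])"
```

```text
t 12.2667 pos [0.472  0.3069 0.0999] yaw 100.99 tilt [-0.001 -0.001 -1.   ] q [ 0.49  0.14  1.73 -0.    1.28  0.29] open 0.0097 F [-0.8 -0.3 -0.8]
turn -0.0 shift cm before turn [0.02 0.02 6.44] after turn [0.02 0.02 6.44]
```

View pics/w5.png

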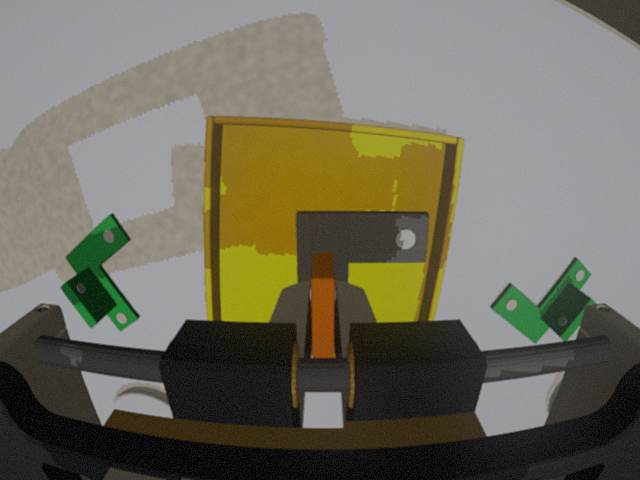

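The bracket is held over the yellow tray with its foot end (428,238) inside the right wall. I'll lower it.

Call:
carry_out(commands=[[[0,0,1.8,0],[0,0,1.8,0],[0,0,1.4,0],[0,0,0.8,0],[0,0,0.5,0],[0,0,0.2,0],[0,0,0,0],[0,0,0,0]]])

```text
t: 12.98
tool_pos: [0.4729, 0.3075, 0.0362]
orientation: [2.0, 2.423, 0.002]
force: [-0.4, 0.0, -1.3]
opening: 0.0098
```

```bash
python3 -c "
from h import *
go(.4721,.3071,.0335)"
```

```text
t 12.9833 pos [0.4729 0.3075 0.0362] yaw 100.93 tilt [ 0.001  0.001 -1.   ] q [ 0.49  0.22  1.77 -0.    1.16  0.29] open 0.0098 F [-0.4  0.  -1.3]
turn -0.0 shift cm before turn [-0.02 -0.08  0.27] after turn [-0.02 -0.08  0.27]
```

Call:
carry_out(commands=[[[0,0,0.1,0],[0,0,0.1,0],[0,0,0.07,0],[0,0,0,0],[0,0,0,0]]])

```text
t: 13.4
tool_pos: [0.4727, 0.3077, 0.0335]
orientation: [1.999, 2.423, 0.002]
force: [-1.6, -1.4, 5.7]
opening: 0.0098
```

Call:
carry_out(commands=[[[0,0,0,0],[0,0,0,0],[0,0,0,0],[0,0,0,0],[0,0,0,0],[0,0,0,0]]], claw=5)

```text
t: 13.9
tool_pos: [0.4721, 0.3073, 0.0325]
orientation: [-1.999, -2.423, 0.0]
force: [-0.3, -0.5, 0.3]
opening: 0.045
```

Call:
carry_out(commands=[[[0,0,-2,0],[0,0,-3,0],[0,0,-3,0],[0,0,-3,0],[-3,0,-3,0],[-3,0,-2,0],[-3,0,0,0],[-3,0,0,0],[-3,0,0,0],[-3,0,0,0],[-3,0,0,0],[0,0,0,0],[0,0,0,0],[0,0,0,0]]])

```text
t: 15.07
tool_pos: [0.5119, 0.102, 0.192]
orientation: [-2.0, -2.422, -0.0]
force: [0.0, 1.0, -0.7]
opening: 0.0502
```

```bash
python3 -c "
from h import *
import cv2
go(.4721,.3071,.0335)
for n in ('top','wrist','scene'): cv2.imwrite('pics/%s6.png'%n,robot.read_camera(n)[:,:,::-1])"
```

```text
t 15.0667 pos [0.5119 0.102  0.192 ] yaw 100.91 tilt [-0.     0.001 -1.   ] q [ 0.1  -0.06  1.76  0.    1.44 -0.09] open 0.0502 F [ 0.   1.  -0.7]
turn -0.0 shift cm before turn [20.88 -0.03 15.87] after turn [20.88 -0.03 15.87]
```

View pics/top6.png

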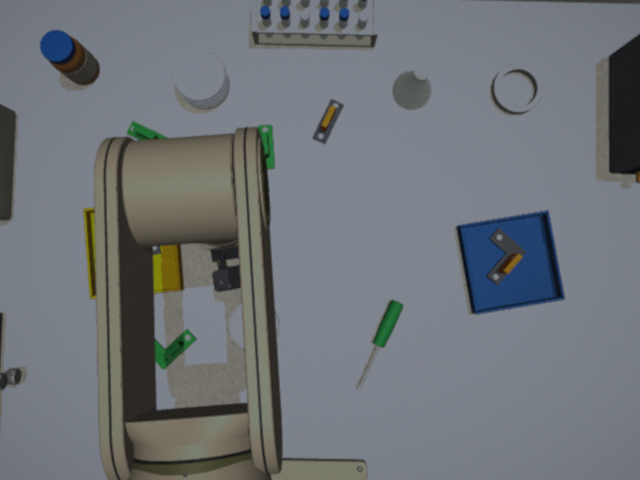

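View pics/scene6.png

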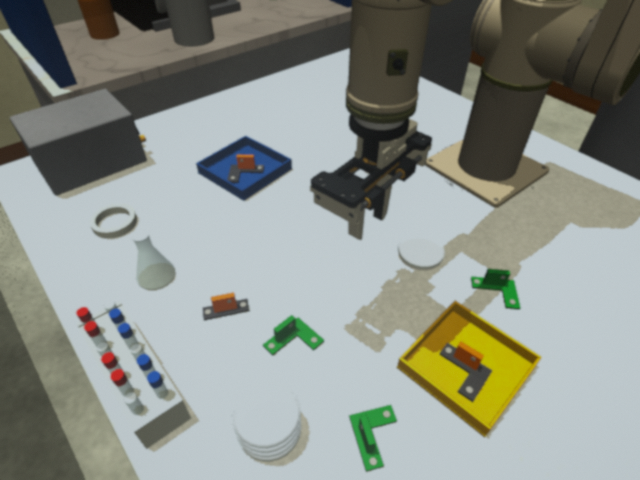

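The scene view shows the right-hand bracket flat in the yellow tray (468,365) and the left-hand one flat in the blue tray (244,168), both ribs up. The look-alikes haven't moved and the gripper is clear of everything, so I'm handing in.

```bash
python3 -c "
from plant import robot
print(robot.close_job())"
```

```text
the job is handed in; nothing more can be done
None
```

Both brackets are sorted: the left-hand one is in the blue tray and the right-hand one in the yellow tray. I handed the job in at about 15 s of the 56 s allowed.

- **Placing:** I gripped each bracket by its rib, lowered it near the middle of its tray until it touched lightly (about 5–6 N), then released it.
- **Last checks:** The final scene picture shows both brackets flat on their tray floors with ribs up. The look-alikes are where they started, and the open gripper is clear of everything.
- **Limits of the checks:** In the last top view the arm hid most of the yellow tray, so I confirmed that placing only from the scene camera and the tool position at release. That position was within 1 mm of the tray centre I had measured. No check failed or disagreed.

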